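# Clamp a watch case with the fine knob of a two-knob case vice

### The job

Set the watch case flat in the middle of the bed of the case vice, between the open jaws, and let go of it. Then close the vice on it with the small inner fine knob alone (clockwise closes) until the case is held with about 15 N, going by feel and never squeezing it above 25 N. The coarse ring under the knob is already set and must not be turned, and do not push on the sliding jaw; leave the things standing round about where they are.

Things in the scene. Friction and masses are not known exactly. Their poses are not given: they have to be found in the camera images.
- case_vice: Small fixed watch-case vice: grey base plate 92 x 225 mm, 22 mm high. Origin on the worktop below the middle of the bed, y along the jaw travel (+y: coarse jaw; -y: blue gearbox, 46 mm high, with the knobs 104 mm from the origin). White bed strip 30 (x) x 64 (y) mm, top at 25 mm; jaws up to 44 mm wide in x, tops at 37 mm. Fingers have free room beside the bed in x, down to the plate.
- bed_middle (a point): Middle of the bed's top face (25 mm above the worktop), midway between the open jaws to within 6 mm. Turns with case_vice.
- watch_case: Round steel watch case without lugs, black dial up, 38 mm diameter, 14 mm tall, 60 g, loose; origin at the centre of its underside, z up.
- knob_middle (a point): Centre of the inner fine knob, on its axis, at half its height (70 mm above the worktop): bright knurled aluminium knob with a red line on top, 26 mm diameter, 20 mm tall, underside at 60 mm, top at 80 mm.
- fine_knob (a joint): Fine knob's angle, rad; grows clockwise from above and closes the sliding jaw 10 mm per rad. Starts at 0 to 0.3, end stop 3.2; grips the case from somewhere between 1.3 and 2.2 on. Friction holds it where it is left; free turning is felt as about 0.24 N m in motion, 0.1 at rest between steps; once the jaw bears on the case this grows by 0.01 N m per newton of clamping.
- coarse_ring (a joint): Angle of the outer coarse ring, rad, clockwise from above, about the same axis: dark knurled steel ring with a yellow line, 54 mm diameter, right under the fine knob, top face 59 mm above the worktop (keep the fingertips above 60 mm there). Turns easily (0.05 N m); must stay as it is.
- ring_mark (a point): End of the yellow line, on the rim of the coarse ring, 27 mm from the axis and 59 mm above the worktop; it moves only if the ring is turned.
- sliding_jaw: Steel jaw on the gearbox side, driven by the fine knob towards +y of case_vice. Origin in its clamping face (unloaded), 22.5 mm above the worktop. The face is a white plastic pad sprung in the jaw: it gives 1 mm per 8 N and bottoms at about 32 N, so 15 N is 1.9 mm (0.19 rad of the knob) after the case is first gripped.
- coarse_jaw: Steel jaw on the +y side, moved only by the coarse ring (1.5 mm per rad). Origin in its steel face, 22.5 mm above the worktop. Its cork facing stands out from the origin towards the bed by 0 to 7 mm; how far is not measured, so where the case gets tight must be felt. The open gap between pad and facing is 48 to 60 mm.
- loupe: Black eye loupe, 38 mm diameter, 33 mm tall, standing loose; bystander. Origin centre of its underside.
- blower: Red rubber dust blower, 53 mm diameter, 116 mm tall, standing loose; bystander. Origin centre of its underside.
- solvent_bottle: Brown bottle with black cap, 46 mm diameter, 96 mm tall, standing loose; bystander. Origin centre of its underside.
There are look-alikes about, which are no part of the job. Several things have the shape of the watch_case; the one meant has the colours described above.

How it is judged:
On the way:
1. the watch case lies flat on the bed between the jaws, let go and not yet clamped (x of watch_case in the frame of case_vice between -0.011 and 0.011 m and z of watch_case in the frame of case_vice between 0.022 and 0.028 m and angle between watch_case's own z axis and vertical below 0.12 rad and y of watch_case in the frame of case_vice between -0.014 and 0.014 m and linear speed of watch_case below 0.02 m/s and contact force between the fingers and watch_case below 0.2 N and contact force between sliding_jaw and watch_case below 5 N), for 0.2 s.
At the end, for the whole second after the job is handed in: The watch case lies flat on the bed (within 11 mm of its middle across the jaws, tilt under 0.12 rad), held still between the two jaws with 10 to 20 N, and the rim of the coarse ring is within 3 mm of where it was (x of watch_case in the frame of case_vice between -0.011 and 0.011 m and z of watch_case in the frame of case_vice between 0.022 and 0.028 m and angle between watch_case's own z axis and vertical below 0.12 rad and contact force between sliding_jaw and watch_case between 10 and 20 N and contact force between coarse_jaw and watch_case above 9 N and linear speed of watch_case below 0.01 m/s and distance of ring_mark from where it was at the start of the episode below 0.003 m); the robot touches nothing.
It fails at once if the case is squeezed by the jaw with more than 25 N (contact force between sliding_jaw and watch_case above 25 N).
It fails at once if the coarse ring is turned (its rim moves more than 3 mm) (distance of ring_mark from where it was at the start of the episode above 0.003 m).
It fails at once if the robot pushes on the sliding jaw with more than 8 N (contact force between any of the arm, the fingers and sliding_jaw above 8 N).
It fails at once if the loupe, blower or bottle is knocked (moved more than 30 mm) (distance of any of loupe, blower, solvent_bottle from where it was at the start of the episode above 0.03 m).
It also fails if it takes over 72 s, if anything falls off the work surface, if the arm or the gripper's body presses on something with over 40 N, if the wrist force passes 120 N, or if a joint passes its speed limit or range.

### The arm

A 6-joint arm with a two-finger parallel gripper is mounted at the origin on a cart in front of the work surface, level with it; the furniture and walls round the work are solid. World frame = base frame: x ahead of the robot, y to its left, z up, the work surface at z = 0. Lengths are in m, angles in rad, forces in N, time in s.
With the tool pointing down it reaches from about 0.275 to 0.775 m from the base axis. Payload 14.6 kg.
Tool frame: the origin (TCP) lies at the very end of the fingers, on their centre line; the grasp point (between the pads) lies 19 mm behind it (bot.grip_point_offset is the z of the grasp point in the tool frame, in m); z points along the fingers, y is the line along which they close (so a half turn about z gives the same grasp; the last joint's range is limited). The gripper opens to 85 mm and grips with 20 to 120 N. Pads are 22 mm wide; open, the fingers measure 114 mm over their backs; the gripper's body (76 mm by 85 mm) begins 54 mm behind the grasp point. The pads swing forward as they close: fully open they stand 13 mm farther back than shut.
Start: joints at [0.98, 0.263, -0.048, 1.259, 0, 1.415], TCP at [0.222, 0.476, 0.231] pointing down, gripper open.
Joint ranges: [-2.65, 2.65], [-0.89, 1.7], [-1.18, 1.37], [-2.13, 2.11], [-1.35, 1.29], [-3.14, 3.14]. Speed limits (rad/s): [1.89, 1.89, 2.57, 2.79, 3.14, 3.14].

### API

Orientations are given as a unit quaternion [x, y, z, w].
In Python, from workcell import monitor, capture, ticket, nets, bot gives the robot as it stands. The module is installed in compiled form; this text tells all that it offers.
- The arm moves only by the tool drive_tool, never from a script. Its argument "steps" is text: rows parted by semicolons, each of 7 numbers parted by spaces: the shift along the tool's x, y, z in m, then the turn, a rotation vector about the tool's x, y, z in degrees, then the opening, from 0 (shut) to 1 (fully open). In form: x y z rx ry rz grip; .... A call has 1 to 10 rows; each row shifts and turns the commanded pose from where the row before left it, along the tool's axes as they then stand; what a row does not reach is not made up. A row lasts 1/10 s, in which the tool goes at most 50 mm and 8.59 degrees, less where a joint would pass 70% of its speed; a pose out of reach is approached as far as the arm can. A call with a gripper value outside its range is refused whole. The fingers move at their own pace and stop on an object; "grip_force" is the grip in N (left out, the last holds). Time passes only in rows, so rows that do not move let the fingers close. It gives the time, the measured TCP pose, the force, the opening and the grip force at its end, in the units of the state.
- monitor.get_state(): the state, without advancing time (a new reading comes with each control period).
- capture(name): name is "scene" or "top" or "wrist"; returns a dict with "pixels" (384x512x3 uint8, red, green, blue), "K" (3x3 intrinsics, pixels), "D" ([k1, k2, p1, p2, k3] as OpenCV has them; the pictures are not rectified), "R" (3x3) and "t" (3): a world point X has camera coordinates R X + t; the wrist camera has in their place "T_tool_cam" (4x4, takes a point from camera to tool coordinates, whose origin is the TCP and whose axes are the flange's). Camera axes: x right, y down, z forward; pixel columns grow to the right and rows downward; lengths in m; the calibration is good to about 2 mm. A picture is of the moment at which its call begins: read the wrist's pose just before it. There is no depth.
- ticket.job_done(): hands the job in; it is judged then, once.
Trained networks look in the newest picture that a camera, given by its name, has taken for a name from the list of things; names that differ only in an ending like _2 or _b are one class to them, and where a whole thing is asked for, a point or a joint stands for the part that bears it (a point fixed in the world has none). Each returns a list of dicts, best first, with "conf" (0 to 1); they miss things now and then, are a little off and sometimes report something else, mostly with a low value. They report only what shows in the picture. A call takes as long as a camera call. They do not tell look-alikes from the thing itself.
- nets.find_in(camera, name): "bbox" ([left, top, right, bottom] in pixels, round what is visible of it).
- nets.masks_of(camera, name): "mask" (384x512 bool, what is visible of it) and "bbox" ([left, top, right, bottom] in pixels, round what is visible of it).
The state is a dict: "clock": time; "q": joint angles; "joint_vel": joint speeds; "joint_efforts": joint torques, N m; "ee_pos": TCP position; "ee_rot": TCP orientation; "wrist_force": force on the tool from outside, world axes, zero at the start; "torque": the same for the moment, N m; "gripper_width": finger opening in m; "grip_force": force on a finger pad.
Only numpy, scipy, OpenCV 4.12 (cv2) and the standard library are available. Lean on these libraries where they do the work, as an engineer would, in place of code of your own. Each camera call takes 0.05 s, during which the arm holds its last target. There are 200 camera calls.

## Working session

There is one attempt and no reset: what is moved stays moved. The work goes in short steps, Python scripts to look and compute and a tool call to move; the robot and the scene stay as the last step left them, time stands still between calls to the robot, and variables do not carry over. Pictures are saved under pics/ and viewed, at most 10 in all, crops included, and the job is handed in when it is done.

Besides the shell and the picture viewer there is one more tool, called by a JSON object that holds its "name" and its "arguments". drive_tool: Moves the arm, as the interface text tells. Its arguments: {"type":"object","properties":{"steps":{"type":"string"},"grip_force":{"type":"number"}},"required":["steps"]}

```bash
mkdir -p pics; cat > h.py <<'E'
import numpy as np, cv2
from scipy.spatial.transform import Rotation as Rn
from workcell import monitor, capture, ticket, nets, bot
def cam(name):
    s=monitor.get_state(); c=capture(name)
    if 'T_tool_cam' in c:
        T=np.eye(4); T[:3,:3]=Rn.from_quat(s['ee_rot']).as_matrix(); T[:3,3]=s['ee_pos']
        W=np.linalg.inv(T@np.array(c['T_tool_cam'])); c['R']=W[:3,:3]; c['t']=W[:3,3]
    c['R']=np.array(c['R']);c['t']=np.array(c['t']);c['K']=np.array(c['K'],float);c['D']=np.array(c['D'],float)
    return c
def w(c,uv,z):
    p=cv2.undistortPoints(np.array(uv,float).reshape(-1,1,2),c['K'],c['D']).reshape(-1,2)
    d=np.c_[p,np.ones(len(p))]@c['R']; o=-c['R'].T@c['t']
    return o+d*((z-o[2])/d[:,2])[:,None]
def px(c,X):
    return cv2.projectPoints(np.array(X,float).reshape(-1,1,3),cv2.Rodrigues(c['R'])[0],c['t'],c['K'],c['D'])[0].reshape(-1,2)
def save(c,n): cv2.imwrite('pics/'+n,cv2.cvtColor(c['pixels'],cv2.COLOR_RGB2BGR))
E
python3 - <<'E'
from h import *
print({k:np.round(v,3) for k,v in monitor.get_state().items()})
ims=[]
for n in ['top','scene']:
    c=cam(n); im=cv2.cvtColor(c['pixels'],cv2.COLOR_RGB2BGR); print(n, -c['R'].T@c['t'])
    for o,z in [('watch_case',.014),('case_vice',.02),('knob_middle',.08),('fine_knob',.08),('coarse_ring',.059),('sliding_jaw',.037),('coarse_jaw',.037),('loupe',.033),('blower',.05),('solvent_bottle',.096)]:
        for d in nets.masks_of(n,o)[:4]:
            b=d['bbox']; m=d['mask']; ys,xs=np.nonzero(m); u=[xs.mean(),ys.mean()]
            print(o,round(d['conf'],2),np.round(b),np.round(u,1),w(c,u,z).round(3),np.round(c['pixels'][m].mean(0)))
    cv2.imwrite(f'pics/{n}1.png',im)
E
```

```text
{'clock': np.float64(0.0), 'q': array([ 0.98 ,  0.264, -0.049,  1.259, -0.   ,  1.416]), 'joint_vel': array([ 0.001, -0.001, -0.   , -0.001, -0.002, -0.002]), 'joint_efforts': array([-6.0000e-03, -6.3761e+01,  3.8457e+01,  1.4000e-02, -1.0000e-03,
       -0.0000e+00]), 'ee_pos': array([0.221, 0.476, 0.231]), 'ee_rot': array([ 0.216,  0.976, -0.001, -0.   ]), 'wrist_force': array([ 0.132,  1.23 , -0.385]), 'torque': array([-0.05 ,  0.002, -0.009]), 'grip_force': np.float64(0.0), 'gripper_width': np.float64(0.086)}
top [ 0.25393718 -0.03260146  1.42569854]
watch_case 0.64 [321. 224. 328. 231.] [325.4 227.2] [[ 0.427 -0.241  0.014]] [162. 154. 148.]
case_vice 0.94 [182. 158. 252. 208.] [217.3 183.3] [[0.544 0.119 0.02 ]] [181. 195. 209.]
knob_middle 0.69 [192. 166. 199. 181.] [195.1 173.5] [[0.558 0.185 0.08 ]] [248. 241. 216.]
fine_knob 0.58 [234. 184. 240. 192.] [235.4 187.1] [[0.524 0.055 0.08 ]] [242. 239. 240.]
coarse_ring 0.63 [230. 180. 244. 196.] [235.8 188.3] [[0.524 0.055 0.059]] [162. 163. 173.]
sliding_jaw 0.5 [216. 180. 220. 188.] [217.  182.5] [[0.543 0.118 0.037]] [249. 2
[... 623 characters left out ...]
9. 247. 220.] [218.9 197.8] [[0.541 0.1   0.02 ]] [139. 149. 156.]
knob_middle 0.43 [224. 186. 235. 195.] [228.7 189.4] [[0.509 0.036 0.08 ]] [202. 199. 192.]
coarse_ring 0.58 [223. 188. 236. 198.] [229.2 195.1] [[0.512 0.037 0.059]] [124. 122. 124.]
sliding_jaw 0.36 [213. 188. 220. 196.] [216.  191.9] [[0.544 0.112 0.037]] [248. 247. 242.]
coarse_jaw 0.2 [323. 260. 342. 278.] [331.  267.4] [[ 0.363 -0.341  0.037]] [44. 42. 41.]
loupe 0.71 [323. 262. 340. 277.] [330.6 267.9] [[ 0.366 -0.34   0.033]] [44. 42. 40.]
blower 0.79 [180. 162. 192. 181.] [184.5 171.8] [[0.597 0.291 0.05 ]] [150.  64.  49.]
solvent_bottle 0.87 [268. 166. 283. 195.] [275.3 180.7] [[ 0.601 -0.074  0.096]] [62. 39. 27.]
```

```bash
python3 - <<'E'
import cv2,numpy as np
t=cv2.imread('pics/top1.png')[110:270,130:390]; s=cv2.imread('pics/scene1.png')[150:300,160:380]
t=cv2.resize(t,None,fx=3,fy=3,interpolation=2); cv2.imwrite('pics/tc.png',t)
s=cv2.resize(s,None,fx=3.5,fy=3.5,interpolation=2); cv2.imwrite('pics/sc.png',s)
E
```

```text
(no output)
```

View pics/tc.png

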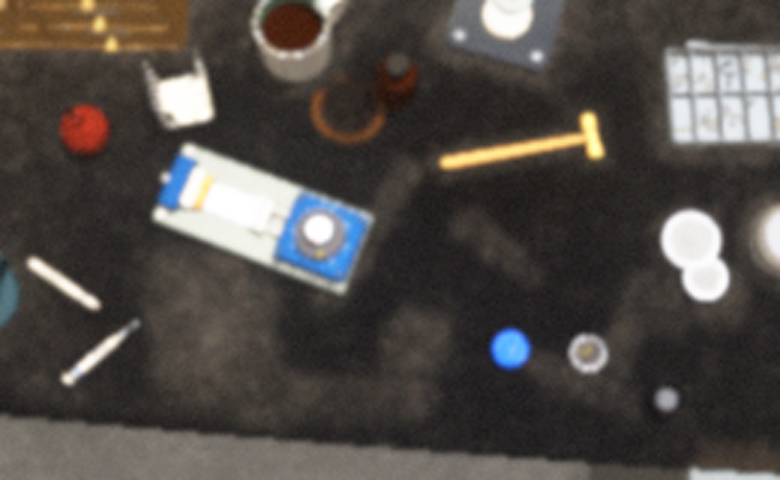

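View pics/sc.png

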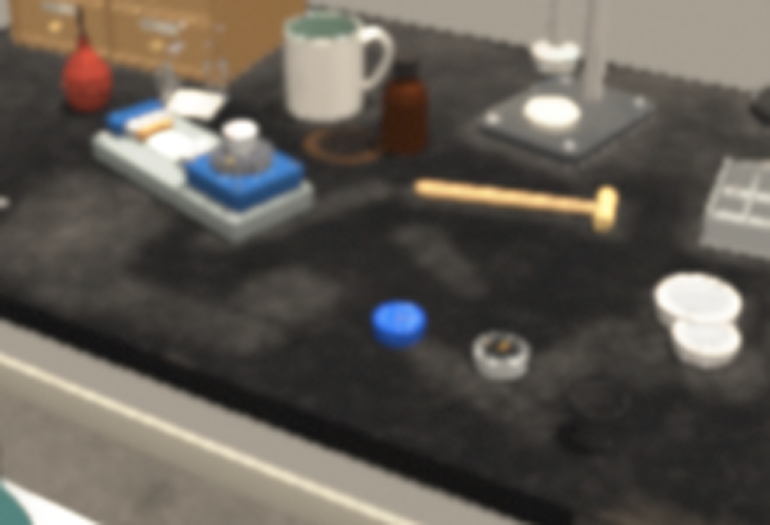

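The top view shows the vice with blue gearbox and knob near (237,187), black-dialled steel case at (326,227), and its blue look-alike at (300,226). The scene view confirms the one with the black dial.

```bash
cat >> h.py <<'E'
def plan(pos=None,ydir=None):
    "tool-frame shift to pos; then rz (deg) so that tool y lies along +-ydir"
    s=monitor.get_state(); R=Rn.from_quat(s['ee_rot']).as_matrix()
    print('t',round(float(s['clock']),2),'pos',np.round(s['ee_pos'],4),'q',np.round(s['q'],2),'w',round(float(s['gripper_width']),4),'tilt',np.round(R[:,2],3))
    if pos is not None: print('shift mm',np.round(R.T@(np.array(pos)-s['ee_pos'])*1000,1))
    if ydir is not None:
        v=R.T@np.array([*ydir,0]); a=np.degrees(np.arctan2(-v[0],v[1])); print('rz',a,'or',(a+180+180)%360-180)
E
python3 - <<'E'
from h import *
c=cam('wrist'); print(c['T_tool_cam'].round(3) if hasattr(c['T_tool_cam'],'round') else c['T_tool_cam'],c['K'])
print(px(c,[[.54,.12,.02],[.427,-.243,.01]]))
c=cam('top')
for n,p in dict(case=(588,352),knob=(320,230),c1=(188,145),c2=(374,213),c3=(345,294),c4=(155,212)).items():
    print(n,w(c,(130+(p[0]-1)/3,110+(p[1]-1)/3),{'case':.014,'knob':.08}.get(n,.022)).round(4))
plan([.45,.14,.25],(1,0))
E
```

```text
[[-0.001 -0.947 -0.32   0.083]
 [ 1.    -0.001  0.     0.   ]
 [-0.001 -0.32   0.947 -0.143]
 [ 0.     0.     0.     1.   ]] [[323.62553055   0.         258.05076213]
 [  0.         323.62553055 193.42806478]
 [  0.           0.           1.        ]]
[[142.39362762 427.02394325]
 [-46.54721644 423.05764046]]
case [[ 0.4278 -0.2419  0.014 ]]
knob [[0.5263 0.0522 0.08  ]]
c1 [[0.6224 0.2093 0.022 ]]
c2 [[ 0.5612 -0.001   0.022 ]]
c3 [[0.4702 0.0232 0.022 ]]
c4 [[0.5445 0.2374 0.022 ]]
t 1.2 pos [0.2216 0.4759 0.2313] q [ 0.98  0.26 -0.05  1.26  0.    1.42] w 0.0853 tilt [-0. -0. -1.]
shift mm [-348.8 -208.1  -18.7]
rz 65.02920794341681 or -114.9707920565832
```

{"name": "drive_tool", "arguments": {"steps": "-0.044 -0.0166 0 0 0 0 1;-0.044 -0.0166 0 0 0 0 1;-0.044 -0.0166 0 0 0 0 1;-0.044 -0.0166 0 0 0 0 1;-0.044 -0.0166 0 0 0 0 1;-0.044 -0.0166 0 0 0 0 1;-0.044 -0.0166 0 0 0 0 1;-0.044 -0.0166 0 0 0 0 1;-0.044 -0.0166 0 0 0 0 1;-0.044 -0.0166 0 0 0 0 1"}}

```text
clock: 2.2
ee_pos: [0.5516, 0.138, 0.2314]
ee_rot: [0.216, 0.976, 0.0, 0.0]
wrist_force: [-0.3, 0.5, 0.2]
gripper_width: 0.0854
grip_force: 0.0
```

{"name": "drive_tool", "arguments": {"steps": "0 0 0 0 0 8.3 1;0 0 0 0 0 8.3 1;0 0 0 0 0 8.3 1;0 0 0 0 0 8.3 1;0 0 0 0 0 8.3 1;0 0 0 0 0 8.3 1;0 0 0 0 0 8.3 1;0 0 0 0 0 8.3 1;0 0 0 0 0 8.3 1;0 0 0 0 0 8.3 1;"}}

```text
clock: 3.2
ee_pos: [0.5505, 0.1397, 0.2313]
ee_rot: [0.811, 0.586, 0.0, 0.0]
wrist_force: [0.4, 0.3, 0.1]
gripper_width: 0.0851
grip_force: 0.0
```

```bash
python3 - <<'E'
from h import *
plan([.428,-.242,.17],(.953,-.303))
c=cam('wrist'); save(c,'w1.png')
for o,z in [('case_vice',.022),('knob_middle',.08),('coarse_ring',.059),('sliding_jaw',.037),('coarse_jaw',.037)]:
    for d in nets.masks_of('wrist',o)[:2]:
        m=d['mask'].astype(np.uint8); ct=max(cv2.findContours(m,0,2)[0],key=cv2.contourArea)
        P=w(c,ct.reshape(-1,2),z)[:,:2]; r=cv2.minAreaRect((P*1000).astype(np.float32))
        print(o,round(d['conf'],2),np.round(d['bbox']),r, cv2.minEnclosingCircle((P*1000).astype(np.float32)))
O=np.array([.558,.151,0]);Y=np.array([.303,.953,0]);X=np.array([.953,-.303,0])
print(px(c,[O+[0,0,.025],O-.104*Y+[0,0,.08]]))
E
```

```text
t 3.2 pos [0.5505 0.1397 0.2313] q [ 0.11  0.34  0.06  1.29 -0.    2.  ] w 0.0851 tilt [ 0. -0. -1.]
shift mm [-400.8    3.7   61.3]
rz -0.676472740255356 or 179.32352725974465
case_vice 0.8 [219.  71. 305. 279.] ((546.8941040039062, 114.38587951660156), (240.27586364746094, 90.97288513183594), 72.70113372802734) ((547.1900634765625, 113.4546127319336), 124.34848022460938)
case_vice 0.23 [239. 224. 289. 273.] ((523.5040893554688, 37.53632736206055), (60.210121154785156, 59.962677001953125), 71.60447692871094) ((523.346435546875, 36.36233139038086), 32.37699508666992)
knob_middle 0.64 [251. 244. 275. 272.] ((529.3888549804688, 57.11479187011719), (33.906185150146484, 24.82770347595215), 71.6103286743164) ((529.9461669921875, 56.87171173095703), 17.542503356933594)
coarse_ring 0.58 [239. 227. 292. 274.] ((529.0712280273438, 56.15370178222656), (56.09453582763672, 52.81185531616211), 79.33887481689453) ((528.0145874023438, 55.47474670410156), 29.509002685546875)
sliding_jaw 0.97 [247. 174. 278. 209.] ((547.5908203125, 111.42015075683594), (36.794273376464844, 36.4166145324707), 74.69691467285156) ((548.22119140625, 111.59445190429688), 23.62911033630371)
sliding_jaw 0.73 [221.  70. 304. 277.] ((548.2241821289062, 119.37207794189453), (230.91363525390625, 87.82154083251953), 72.88793182373047) ((549.1243896484375, 117.64318084716797), 118.87017059326172)
coarse_jaw 0.94 [241.  71. 281. 127.] ((570.5785522460938, 191.0330810546875), (25.01970672607422, 42.7049674987793), 71.68102264404297) ((571.000732421875, 192.60081481933594), 23.00541877746582)
[[261.48070712 151.89262451]
 [262.93347116 261.75661689]]
```

View pics/w1.png

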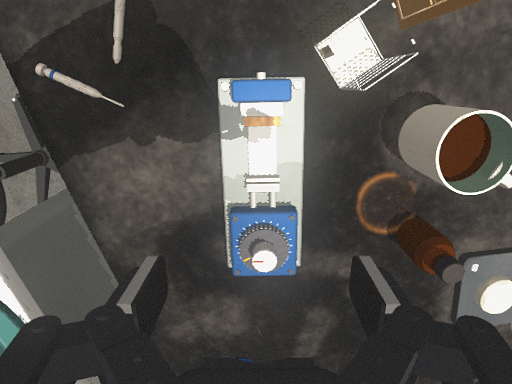

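The wrist view shows the vice clearly, upright in the picture: cork facing at row ~121 and sliding jaw pad at row ~180, both about column 262. The fine knob's top is at (264,261), and the yellow ring mark is at about (246,260).

```bash
python3 - <<'E'
from h import *
c=cam('wrist')
K=w(c,(264,261),.08)[0]; Rg=w(c,(265,249.5),.059)[0]
p=w(c,[(219,78),(304,78)],.022); q=w(c,[(227,262),(300,264)],.022)
print('knob',K,'ring',Rg); print('plate',p,q, 'width',np.linalg.norm(p[0]-p[1]))
a=np.radians(72.7);Y=np.array([np.cos(a),np.sin(a)]);X=np.array([Y[1],-Y[0]])
pad=w(c,(262,177),.037)[0]; cork=w(c,(262,126),.037)[0]
for n,v in dict(knob=K,ring=Rg,pad=pad,cork=cork,pe=p.mean(0)).items(): print(n,v.round(4),'along',Y@v[:2],'across',X@v[:2])
im=cv2.cvtColor(c['pixels'],cv2.COLOR_RGB2BGR)[65:285,205:320]; cv2.imwrite('pics/w1c.png',cv2.resize(im,None,fx=2.6,fy=2.6,interpolation=2))
E
```

```text
knob [0.5285811  0.05220509 0.08      ] ring [0.53056533 0.05366866 0.059     ]
plate [[0.539415   0.23791045 0.022     ]
 [0.62307745 0.21106352 0.022     ]] [[0.47514018 0.03199575 0.022     ]
 [0.56064973 0.00146694 0.022     ]] width 0.0878644621077457
knob [0.5286 0.0522 0.08  ] along 0.2070301098319114 across 0.48914402882991037
ring [0.5306 0.0537 0.059 ] along 0.20901752924213662 across 0.49060326478323624
pad [0.5507 0.127  0.037 ] along 0.2850503182911649 across 0.4879623531732957
cork [0.5671 0.179  0.037 ] along 0.339577581705784 across 0.48825600760449234
pe [0.5812 0.2245 0.022 ] along 0.3871793976709661 across 0.4881943224380947
```

View pics/w1c.png

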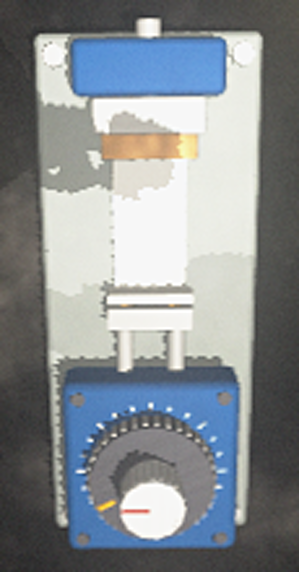

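{"name": "drive_tool", "arguments": {"steps": "-0.04 0 0.003 0 0 0 1;-0.04 0 0.003 0 0 0 1;-0.04 0 0.003 0 0 0 1;-0.04 0 0.003 0 0 0 1;-0.04 0 0.003 0 0 0 1;-0.04 0 0.003 0 0 0 1;-0.04 0 0.003 0 0 0 1;-0.04 0 0.003 0 0 0 1;-0.04 0 0.003 0 0 0 1;-0.02 0.004 0.003 0 0 0 1"}}

```text
clock: 4.55
ee_pos: [0.4358, -0.2254, 0.2013]
ee_rot: [0.809, 0.588, -0.0, 0.0]
wrist_force: [0.5, 0.5, 0.0]
gripper_width: 0.0856
grip_force: 0.0
```

```bash
python3 - <<'E'
from h import *
c=cam('wrist'); save(c,'w2.png')
for d in nets.masks_of('wrist','watch_case')[:4]:
    m=d['mask'].astype(np.uint8); ct=max(cv2.findContours(m,0,2)[0],key=cv2.contourArea)
    P=w(c,ct.reshape(-1,2),.012)[:,:2]; print(round(d['conf'],2),np.round(d['bbox']),cv2.minEnclosingCircle((P*1000).astype(np.float32)),c['pixels'][d['mask']].mean(0).round())
    e=cv2.fitEllipse(ct); print(e, w(c,e[0],.012))
E
```

```text
0.97 [212.  92. 249. 129.] ((427.2797546386719, -159.427490234375), 19.227325439453125) [127. 199. 244.]
((229.6400604248047, 108.72266387939453), (37.13554382324219, 38.056297302246094), 2.8849449157714844) [[ 0.42735849 -0.159274    0.012     ]]
0.71 [238. 166. 273. 202.] ((428.8769836425781, -242.83616638183594), 20.368751525878906) [199. 193. 186.]
((256.6566162109375, 184.00987243652344), (34.40403747558594, 35.746368408203125), 179.92086791992188) [[ 0.42860061 -0.24243549  0.012     ]]
```

View pics/w2.png

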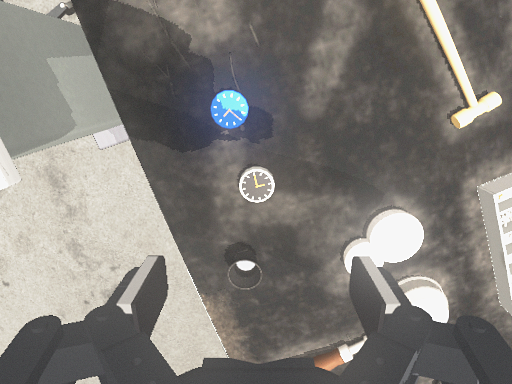

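The wrist view shows the black-dialled case at (257,184), clear of the blue one at (230,109) and the loupe at (245,270). Now I'll descend onto it.

{"name": "drive_tool", "arguments": {"steps": "-0.0184 -0.0016 0.02 0 0 0 1;0 0 0.04 0 0 -0.7 1;0 0 0.04 0 0 0 1;0 0 0.04 0 0 0 1;0 0 0.03 0 0 0 1;0 0 0.02 0 0 0 1;0 0 0.007 0 0 0 1;0 0 0 0 0 0 1;0 0 0 0 0 0 0.7;0 0 0 0 0 0 0.6", "grip_force": 25}}

```text
clock: 5.65
ee_pos: [0.4305, -0.2403, 0.0054]
ee_rot: [0.805, 0.593, 0.0, 0.001]
wrist_force: [0.1, 0.5, 0.1]
gripper_width: 0.059
grip_force: 0.0
```

```bash
python3 - <<'E'
from h import *
plan([.4286,-.2424,.002],(.9548,-.2974)); print(monitor.get_state()['wrist_force'])
E
```

```text
t 5.65 pos [ 0.4305 -0.2403  0.0054] q [-0.67  0.4  -0.53  0.64  0.    1.2 ] w 0.059 tilt [ 0.001 -0.001 -1.   ]
shift mm [-2.5 -1.2  3.4]
rz 0.056338935536269494 or -179.94366106446375
[0.0999301  0.5278349  0.10217868]
```

{"name": "drive_tool", "arguments": {"steps": "-0.0025 -0.0012 0.0034 0 0 0 0.6;0 0 0 0 0 0 0.4;0 0 0 0 0 0 0.25;0 0 0 0 0 0 0.25;0 0 0 0 0 0 0.25;0 0 0 0 0 0 0.25"}}

```text
clock: 6.25
ee_pos: [0.4278, -0.2423, 0.0012]
ee_rot: [0.805, 0.593, -0.0, 0.0]
wrist_force: [-2.7, -0.8, 5.4]
gripper_width: 0.0367
grip_force: 24.8
```

```bash
python3 - <<'E'
from h import *
c=cam('wrist'); save(c,'w3.png'); plan()
E
```

```text
t 6.3 pos [ 0.4278 -0.2423  0.0012] q [-0.68  0.4  -0.54  0.63 -0.    1.19] w 0.037 tilt [-0.    -0.001 -1.   ]
```

View pics/w3.png

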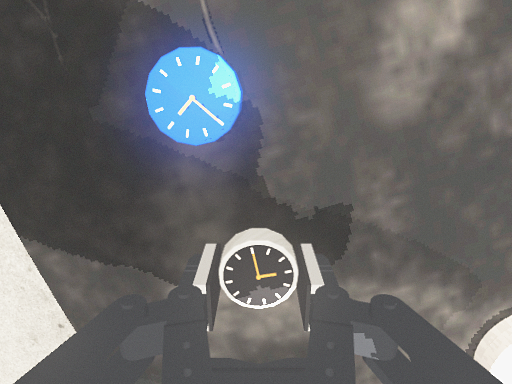

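The case sits between the pads at (258,272), opening 37 mm. Lift and carry.

{"name": "drive_tool", "arguments": {"steps": "0 0 -0.02 0 0 0 0.25;0 0 -0.04 0 0 0 0.25;0 0 -0.04 0 0 0 0.25;0 0 -0.04 0 0 0 0.25;0.02 0 0 0 0 0 0.25;0.04 0 0 0 0 0 0.25;0.04 0.008 0 0 0 0 0.25;0.04 0 0 0 0 0 0.25;0.04 0 0 0 0 0 0.25;0.04 0 0 0 0 0 0.25"}}

```text
clock: 7.3
ee_pos: [0.5011, -0.0327, 0.1409]
ee_rot: [0.805, 0.593, 0.0, -0.0]
wrist_force: [0.8, -1.5, -0.5]
gripper_width: 0.0369
grip_force: 25.4
```

{"name": "drive_tool", "arguments": {"steps": "0.04 0 0 0 0 0 0.25;0.04 0 0 0 0 0 0.25;0.04 0 0 0 0 0 0.25;0.04 0 0 0 0 0 0.25;0.025 0 0 0 0 0 0.25;0.011 0 0 0 0 0 0.25;0 0 0 0 0 0 0.25;0 0 0 0 0 0 0.25;0 0 0 0 0 0 0.25"}}

```text
clock: 8.2
ee_pos: [0.5588, 0.1517, 0.1409]
ee_rot: [0.806, 0.592, -0.0, 0.0]
wrist_force: [-0.7, -0.3, -0.3]
gripper_width: 0.0369
grip_force: 25.4
```

```bash
python3 - <<'E'
from h import *
plan([.5592,.1526,.027],(.9548,-.2974))
c=cam('wrist'); save(c,'w4.png'); zt=monitor.get_state()['ee_pos'][2]
for d in nets.masks_of('wrist','watch_case')[:3]:
    ct=max(cv2.findContours(d['mask'].astype(np.uint8),0,2)[0],key=cv2.contourArea)
    P=w(c,ct.reshape(-1,2),zt+.012); print(d['conf'],d['bbox'],cv2.minEnclosingCircle((P[:,:2]*1000).astype(np.float32)))
print(w(c,(258,275),zt+.012))
E
```

```text
t 8.2 pos [0.5588 0.1517 0.1409] q [ 0.12  0.4  -0.1   1.08 -0.    2.  ] w 0.0369 tilt [-0. -0. -1.]
shift mm [1.000e+00 1.000e-01 1.139e+02]
rz -0.03895739432567727 or 179.96104260567432
0.56 [218.4, 230.0, 296.4, 310.4] ((559.4918212890625, 152.98086547851562), 21.622665405273438)
[[0.55823108 0.15043973 0.15302144]]
```

View pics/w4.png

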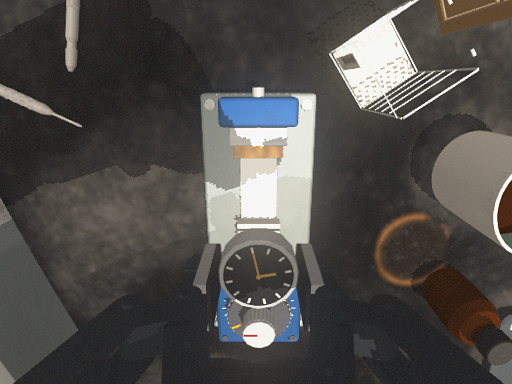

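The case is level, centred in the grip above the bed, vice column ~259. Lower and release.

{"name": "drive_tool", "arguments": {"steps": "0.001 0 0.03 0 0 0 0.25;0 0 0.03 0 0 0 0.25;0 0 0.03 0 0 0 0.25;0 0 0.015 0 0 0 0.25;0 0 0.005 0 0 0 0.25;0 0 0.003 0 0 0 0.25;0 0 0 0 0 0 0.25;0 0 0 0 0 0 0.25"}}

```text
clock: 9.1
ee_pos: [0.5599, 0.1537, 0.0288]
ee_rot: [0.805, 0.593, 0.001, 0.0]
wrist_force: [0.5, -0.1, 0.0]
gripper_width: 0.0366
grip_force: 25.4
```

{"name": "drive_tool", "arguments": {"steps": "-0.001 0 0.0015 0 0 0 0.25;0 0 0.0005 0 0 0 0.25;0 0 0 0 0 0 0.3;0 0 0 0 0 0 0.4;0 0 0 0 0 0 0.5;0 0 0 0 0 0 0.55;0 0 0 0 0 0 0.55;0 0 0 0 0 0 0.55;0 0 -0.01 0 0 0 0.6;0 0 -0.03 0 0 0 0.6"}}

```text
clock: 10.1
ee_pos: [0.5576, 0.1527, 0.0649]
ee_rot: [0.805, 0.593, -0.002, -0.001]
wrist_force: [0.8, -0.6, 0.9]
gripper_width: 0.0517
grip_force: 0.0
```

{"name": "drive_tool", "arguments": {"steps": "0 0 -0.04 0 0 0 0.6;0 0 -0.04 0 0 0 0.6;0 0 -0.02 0 0 0 0.6;0 0 0 0 0 0 0.6;0 0 0 0 0 0 0.6"}}

```text
clock: 10.6
ee_pos: [0.559, 0.1528, 0.1661]
ee_rot: [0.805, 0.593, 0.0, 0.0]
wrist_force: [0.3, -1.1, -0.0]
gripper_width: 0.0514
grip_force: 0.0
```

```bash
python3 - <<'E'
from h import *
plan(); c=cam('wrist'); save(c,'w5.png')
a=np.radians(72.7);Y=np.array([np.cos(a),np.sin(a)]);X=np.array([Y[1],-Y[0]])
for o,z in [('watch_case',.037),('knob_middle',.08),('coarse_ring',.059),('case_vice',.022),('sliding_jaw',.037),('coarse_jaw',.037)]:
  for d in nets.masks_of('wrist',o)[:1]:
    ct=max(cv2.findContours(d['mask'].astype(np.uint8),0,2)[0],key=cv2.contourArea)
    P=w(c,ct.reshape(-1,2),z)[:,:2]; A=P@Y;B=P@X
    print(o,round(d['conf'],2),np.round(d['bbox']),'along',A.min().round(4),A.max().round(4),'across',B.min().round(4),B.max().round(4),B.mean().round(4))
E
```

```text
t 10.6 pos [0.559  0.1528 0.1661] q [ 0.13  0.38 -0.05  1.14 -0.    2.  ] w 0.0514 tilt [ 0.001  0.    -1.   ]
watch_case 0.74 [239. 164. 280. 204.] along 0.2925 0.332 across 0.4705 0.5075 0.489
knob_middle 0.6 [243. 291. 273. 326.] along 0.1952 0.2328 across 0.476 0.5011 0.4892
coarse_ring 0.76 [229. 274. 289. 320.] along 0.1863 0.239 across 0.4613 0.515 0.4881
case_vice 0.61 [236. 163. 279. 205.] along 0.2869 0.3285 across 0.4695 0.5077 0.4883
sliding_jaw 0.94 [239. 211. 278. 250.] along 0.2503 0.2887 across 0.4709 0.5065 0.4884
coarse_jaw 0.68 [232.  87. 284. 152.] along 0.3398 0.3642 across 0.4665 0.51 0.4898
```

View pics/w5.png

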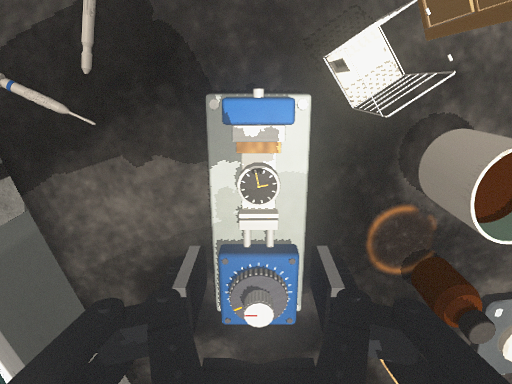

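The case lies flat on the bed, centred at (259,185) between cork and pad. The knob top is at (258,316). I'll move over the knob and rotate back to leave turning room.

{"name": "drive_tool", "arguments": {"steps": "-0.035 0 0.01 0 0 0 0.6;-0.035 0 0.01 0 0 0 0.6;-0.0335 0 0.01 0 0 0 0.6;0 0 0 0 0 -8.5 0.6;0 0 0 0 0 -8.5 0.6;0 0 0 0 0 -8.5 0.6;0 0 0 0 0 -8.5 0.6;0 0 0 0 0 -8.5 0.6;0 0 0 0 0 -8.5 0.6;0 0 0 0 0 -8.5 0.6"}}

```text
clock: 11.95
ee_pos: [0.5282, 0.054, 0.1356]
ee_rot: [0.402, 0.916, -0.0, -0.0]
wrist_force: [0.0, -0.2, 0.3]
gripper_width: 0.0516
grip_force: 0.0
```

{"name": "drive_tool", "arguments": {"steps": "0 0 0 0 0 -8.5 0.6;0 0 0 0 0 -8.5 0.6;0 0 0 0 0 -8.5 0.6;0 0 0 0 0 -8.5 0.6;0 0 0 0 0 -8.5 0.6;0 0 0 0 0 -8.5 0.6;0 0 0 0 0 0 0.6;0 0 0 0 0 0 0.6"}}

```text
clock: 12.75
ee_pos: [0.5282, 0.054, 0.1357]
ee_rot: [-0.026, 1.0, 0.0, -0.0]
wrist_force: [0.2, -0.4, 0.1]
gripper_width: 0.0513
grip_force: 0.0
```

```bash
python3 - <<'E'
from h import *
plan([.5287,.0537,.063]); c=cam('wrist'); save(c,'w6.png')
print(px(c,[.5287,.0537,.08]))
for o,z in [('knob_middle',.08),('coarse_ring',.059)]:
  for d in nets.masks_of('wrist',o)[:1]:
    ct=max(cv2.findContours(d['mask'].astype(np.uint8),0,2)[0],key=cv2.contourArea)
    P=w(c,ct.reshape(-1,2),z)[:,:2]; print(o,d['conf'],np.round(d['bbox']),cv2.minEnclosingCircle((P*1000).astype(np.float32)))
    if o=='knob_middle':
      g=c['pixels'].astype(int); m=(d['mask']&(g.min(2)>200)).astype(np.uint8); n,l,st,ce=cv2.connectedComponentsWithStats(m); i=1+st[1:,4].argmax(); print(ce[i],st[i],w(c,ce[i],.08))
s=monitor.get_state(); print(s['wrist_force'],s['torque'])
E
```

```text
t 12.75 pos [0.5282 0.054  0.1357] q [-0.05  0.32 -0.23  1.02 -0.   -0.1 ] w 0.0513 tilt [-0.  0. -1.]
shift mm [-0.5 -0.3 72.7]
[[256.68608305 215.80641396]]
knob_middle 0.69 [233. 190. 273. 232.] ((524.7825927734375, 52.010257720947266), 15.533780097961426)
[255.89703316 220.76439791] [236 212  38  20 573] [[0.5322978  0.05335202 0.08      ]]
coarse_ring 0.55 [218. 166. 294. 237.] ((526.2825927734375, 52.734230041503906), 27.952604293823242)
[-0.23897964  0.19422779  0.60888539] [ 0.04190888 -0.0237822   0.01715484]
```

View pics/w6.png

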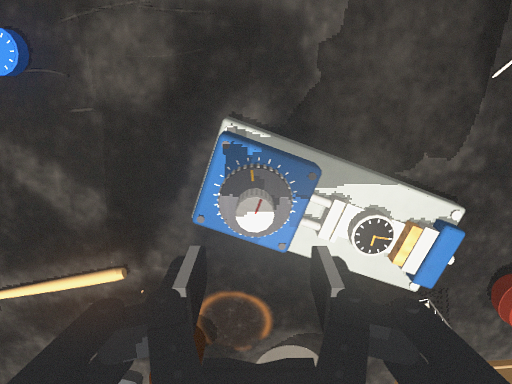

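The knob top is at about (256,214), below the TCP as predicted; the red line points up-right and the ring mark is at (252,175). Descend and grip.

{"name": "drive_tool", "arguments": {"steps": "0.0007 -0.0007 0.03 0 0 0 0.6;0 0 0.025 0 0 0 0.6;0 0 0.01 0 0 0 0.6;0 0 0.005 0 0 0 0.6;0 0 0.002 0 0 0 0.5;0 0 0 0 0 0 0.4;0 0 0 0 0 0 0.35", "grip_force": 40}}

```text
clock: 13.6
ee_pos: [0.5282, 0.0532, 0.0647]
ee_rot: [-0.028, 1.0, -0.0, 0.001]
wrist_force: [-1.0, -0.2, -0.2]
gripper_width: 0.03
grip_force: 0.0
```

{"name": "drive_tool", "arguments": {"steps": "0 0 0 0 0 0 0.32;0 0 0 0 0 0 0.28;0 0 0 0 0 0 0.24;0 0 0 0 0 0 0.2;0 0 0 0 0 0 0.2;0 0 0 0 0 0 0.2"}}

```text
clock: 14.2
ee_pos: [0.5283, 0.0518, 0.065]
ee_rot: [-0.028, 1.0, -0.002, 0.001]
wrist_force: [-2.1, -11.2, 7.9]
gripper_width: 0.0242
grip_force: 38.8
```

```bash
python3 - <<'E'
from h import *
plan([.5275,.0533,.0635]); s=monitor.get_state(); print(s['wrist_force'],s['torque'],s['grip_force'])
E
```

```text
t 14.2 pos [0.5283 0.0518 0.065 ] q [-0.05  0.38 -0.35  0.84 -0.   -0.11] w 0.0242 tilt [ 0.002 -0.003 -1.   ]
shift mm [0.7 1.6 1.5]
[ -2.05789854 -11.21633005   7.86924873] [-2.35452137  0.45508058 -0.00842836] 38.776811957359314
```

{"name": "drive_tool", "arguments": {"steps": "0 -0.002 -0.001 0 0 0 0.2;0 0 0 0 0 0 0.2;0 0 0 0 0 0 0.2", "grip_force": 60}}

```text
clock: 14.5
ee_pos: [0.5282, 0.0515, 0.0652]
ee_rot: [-0.028, 1.0, 0.0, 0.0]
wrist_force: [2.1, 3.9, -2.0]
gripper_width: 0.0237
grip_force: 60.9
```

```bash
cat >> h.py <<'E'
def feel():
    s=monitor.get_state(); R=Rn.from_quat(s['ee_rot']).as_matrix(); y=np.degrees(np.arctan2(R[1,1],R[0,1]))
    print('t %.2f'%s['clock'],'pos',np.round(s['ee_pos']*1000,1),'yaw %.2f'%y,'F',np.round(s['wrist_force'],1),'Ftool',np.round(R.T@s['wrist_force'],1),'M',np.round(s['torque'],3),'q6 %.3f'%s['q'][5],'w %.4f'%s['gripper_width'],'g %.1f'%s['grip_force'],'eff6 %.3f'%s['joint_efforts'][5])
E
python3 -c "
from h import *
feel()"
```

```text
t 14.50 pos [528.2  51.5  65.2] yaw 93.24 F [ 2.1  3.9 -2. ] Ftool [-2.3  3.8  2. ] M [ 0.571 -0.51  -0.122] q6 -0.113 w 0.0237 g 60.9 eff6 -0.079
```

{"name": "drive_tool", "arguments": {"steps": "0 0 0 0 0 4 0.2;0 0 0 0 0 6 0.2;0 0 0 0 0 6 0.2;0 0 0 0 0 6 0.2;0 0 0 0 0 6 0.2"}}

```text
clock: 15.0
ee_pos: [0.5282, 0.0513, 0.0652]
ee_rot: [0.216, 0.976, 0.0, 0.0]
wrist_force: [2.5, 1.8, 0.7]
gripper_width: 0.0234
grip_force: 60.9
```

```bash
python3 -c "
from h import *
feel(); c=cam('top'); feel()"
```

```text
t 15.00 pos [528.2  51.3  65.2] yaw 65.01 F [2.5 1.8 0.7] Ftool [-1.5  2.7 -0.7] M [ 0.168 -0.403  0.248] q6 0.380 w 0.0234 g 60.9 eff6 -1.945
t 15.05 pos [528.2  51.3  65.2] yaw 64.64 F [2.5 1.5 0.2] Ftool [-1.6  2.5 -0.2] M [ 0.203 -0.451  0.017] q6 0.386 w 0.0230 g 61.0 eff6 -1.572
```

{"name": "drive_tool", "arguments": {"steps": "0 0 0 0 0 6 0.2;0 0 0 0 0 6 0.2;0 0 0 0 0 6 0.2;0 0 0 0 0 6 0.2"}}

```text
clock: 15.45
ee_pos: [0.5281, 0.0512, 0.0652]
ee_rot: [0.414, 0.91, 0.0, 0.0]
wrist_force: [2.2, 0.2, 0.8]
gripper_width: 0.0231
grip_force: 61.1
```

```bash
python3 -c "
from h import *
feel()"
```

```text
t 15.45 pos [528.1  51.2  65.2] yaw 41.13 F [2.2 0.2 0.8] Ftool [-1.3  1.8 -0.8] M [ 0.024 -0.257  0.239] q6 0.796 w 0.0231 g 61.1 eff6 -1.941
```

{"name": "drive_tool", "arguments": {"steps": "0 0 0 0 0 5 0.2;0 0 0 0 0 5 0.2"}}

```text
clock: 15.65
ee_pos: [0.5281, 0.0511, 0.0652]
ee_rot: [0.491, 0.871, -0.0, 0.0]
wrist_force: [1.2, -0.1, 1.2]
gripper_width: 0.0234
grip_force: 61.1
```

```bash
python3 -c "
from h import *
feel()"
```

```text
t 15.65 pos [528.1  51.1  65.2] yaw 31.16 F [ 1.2 -0.1  1.2] Ftool [-0.7  1.  -1.2] M [-0.023 -0.225  0.186] q6 0.970 w 0.0234 g 61.1 eff6 -1.547
```

{"name": "drive_tool", "arguments": {"steps": "0 0 0 0 0 3 0.2;0 0 0 0 0 3 0.2"}}

```text
clock: 15.85
ee_pos: [0.528, 0.0512, 0.0652]
ee_rot: [0.535, 0.845, -0.0, 0.0]
wrist_force: [1.3, 0.2, 1.9]
gripper_width: 0.0234
grip_force: 61.1
```

```bash
python3 -c "
from h import *
feel()"
```

```text
t 15.85 pos [528.   51.2  65.2] yaw 25.25 F [1.3 0.2 1.9] Ftool [-0.4  1.3 -1.9] M [-0.044 -0.201  0.21 ] q6 1.073 w 0.0234 g 61.1 eff6 -0.790
```

{"name": "drive_tool", "arguments": {"steps": "0 0 0 0 0 3 0.2;0 0 0 0 0 3 0.2"}}

```text
clock: 16.05
ee_pos: [0.528, 0.0511, 0.0652]
ee_rot: [0.579, 0.815, -0.0, 0.0]
wrist_force: [0.8, -0.7, 0.7]
gripper_width: 0.0233
grip_force: 61.1
```

```bash
python3 -c "
from h import *
feel()"
```

```text
t 16.05 pos [528.   51.1  65.2] yaw 19.25 F [ 0.8 -0.7  0.7] Ftool [-0.9  0.5 -0.7] M [-0.097 -0.151  0.232] q6 1.178 w 0.0233 g 61.1 eff6 -0.849
```

{"name": "drive_tool", "arguments": {"steps": "0 0 0 0 0 3 0.2;0 0 0 0 0 0 0.2"}}

```text
clock: 16.25
ee_pos: [0.528, 0.0512, 0.0652]
ee_rot: [0.6, 0.8, -0.0, 0.0]
wrist_force: [0.4, 0.2, 3.6]
gripper_width: 0.0235
grip_force: 61.3
```

```bash
python3 -c "
from h import *
feel()"
```

```text
t 16.25 pos [528.   51.2  65.2] yaw 16.29 F [0.4 0.2 3.6] Ftool [ 0.   0.5 -3.6] M [-0.087 -0.097  0.018] q6 1.230 w 0.0235 g 61.3 eff6 0.973
```

{"name": "drive_tool", "arguments": {"steps": "0 0 0 0 0 3 0.2;0 0 0 0 0 3 0.2"}}

```text
clock: 16.45
ee_pos: [0.5279, 0.0511, 0.0652]
ee_rot: [0.641, 0.768, -0.0, 0.0]
wrist_force: [0.5, -1.0, 3.7]
gripper_width: 0.0236
grip_force: 61.3
```

```bash
python3 -c "
from h import *
feel()"
```

```text
t 16.45 pos [527.9  51.1  65.2] yaw 10.30 F [ 0.5 -1.   3.7] Ftool [-1.1  0.3 -3.7] M [-0.145 -0.022  0.269] q6 1.334 w 0.0236 g 61.3 eff6 -0.929
```

{"name": "drive_tool", "arguments": {"steps": "0 0 0 0 0 3 0.2;0 0 0 0 0 3 0.2"}}

```text
clock: 16.65
ee_pos: [0.5279, 0.0512, 0.0652]
ee_rot: [0.68, 0.733, -0.0, 0.0]
wrist_force: [0.4, 0.8, 4.0]
gripper_width: 0.023
grip_force: 61.3
```

```bash
python3 -c "
from h import *
feel()
c=cam('wrist'); save(c,'w7.png'); feel()"
```

```text
t 16.65 pos [527.9  51.2  65.2] yaw 4.30 F [0.4 0.8 4. ] Ftool [ 0.7  0.4 -4. ] M [-0.179 -0.007  0.316] q6 1.439 w 0.0230 g 61.3 eff6 -0.849
t 16.70 pos [527.9  51.1  65.1] yaw 4.11 F [ 1.  -1.4  4.4] Ftool [-1.5  0.9 -4.4] M [-0.182  0.056  0.054] q6 1.442 w 0.0235 g 61.4 eff6 -0.609
```

View pics/w7.png

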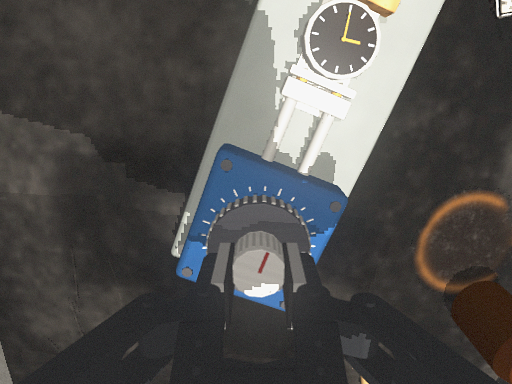

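The view shows the jaw at (318,92), right up against the case at (342,38), with the cork close behind it at (385,5). The torque is beginning to rise, so I'll use small steps.

{"name": "drive_tool", "arguments": {"steps": "0 0 0 0 0 1 0.2;0 0 0 0 0 3 0.2"}}

```text
clock: 16.9
ee_pos: [0.5279, 0.0512, 0.0652]
ee_rot: [0.705, 0.709, -0.0, 0.0]
wrist_force: [-0.5, -1.3, 5.2]
gripper_width: 0.0235
grip_force: 61.6
```

```bash
python3 -c "
from h import *
feel()
import time
cam('top'); feel();cam('top'); feel();cam('top'); feel()"
```

```text
t 16.90 pos [527.9  51.2  65.2] yaw 0.33 F [-0.5 -1.3  5.2] Ftool [-1.3 -0.5 -5.2] M [-0.277  0.201  0.291] q6 1.508 w 0.0235 g 61.6 eff6 -1.480
t 16.95 pos [527.8  51.1  65.1] yaw 0.07 F [-1.8 -1.5  6. ] Ftool [-1.5 -1.8 -6. ] M [-0.267  0.161  0.075] q6 1.513 w 0.0232 g 61.6 eff6 -0.719
t 17.00 pos [527.9  51.1  65.2] yaw 0.26 F [-0.6 -1.8  5.7] Ftool [-1.8 -0.6 -5.7] M [-0.291  0.172  0.067] q6 1.509 w 0.0236 g 61.6 eff6 0.831
t 17.05 pos [527.9  51.1  65.1] yaw 0.33 F [-0.4 -0.5  5.7] Ftool [-0.5 -0.4 -5.7] M [-0.225  0.139  0.043] q6 1.508 w 0.0235 g 61.6 eff6 0.301
```

{"name": "drive_tool", "arguments": {"steps": "0 0 0 0 0 2 0.2;0 0 0 0 0 3 0.2"}}

```text
clock: 17.25
ee_pos: [0.5278, 0.0511, 0.0651]
ee_rot: [0.736, 0.677, -0.0, 0.0]
wrist_force: [-1.4, -2.1, 6.2]
gripper_width: 0.0234
grip_force: 61.6
```

```bash
python3 -c "
from h import *
feel()
cam('top'); feel();cam('top'); feel();cam('top'); feel()"
```

```text
t 17.25 pos [527.8  51.1  65.1] yaw -4.71 F [-1.4 -2.1  6.2] Ftool [-2.2 -1.2 -6.2] M [-0.246  0.219  0.199] q6 1.596 w 0.0234 g 61.6 eff6 -1.195
t 17.30 pos [527.8  51.2  65.1] yaw -4.94 F [-0.9 -0.8  5.5] Ftool [-0.8 -0.8 -5.5] M [-0.289  0.188  0.108] q6 1.600 w 0.0234 g 61.7 eff6 -0.617
t 17.35 pos [527.8  51.1  65.2] yaw -4.74 F [-1.7 -0.5  5.8] Ftool [-0.7 -1.6 -5.8] M [-0.2    0.251  0.015] q6 1.597 w 0.0233 g 61.7 eff6 0.852
t 17.40 pos [527.8  51.1  65.2] yaw -4.67 F [-0.8 -0.9  6.1] Ftool [-0.9 -0.7 -6.1] M [-0.224  0.242 -0.018] q6 1.595 w 0.0232 g 61.7 eff6 0.300
```

```bash
python3 - <<'E'
from h import *
a=np.radians(72.7);Y=np.array([np.cos(a),np.sin(a)]);X=np.array([Y[1],-Y[0]])
c=cam('wrist'); save(c,'w8.png'); feel()
for o,z in [('watch_case',.039),('sliding_jaw',.037),('coarse_jaw',.037)]:
  for d in nets.masks_of('wrist',o)[:2]:
    ct=max(cv2.findContours(d['mask'].astype(np.uint8),0,2)[0],key=cv2.contourArea)
    P=w(c,ct.reshape(-1,2),z)[:,:2]; A=P@Y;B=P@X
    print(o,round(d['conf'],2),np.round(d['bbox']),'along',A.min().round(4),A.max().round(4),'across',B.min().round(4),B.max().round(4))
for ac in (.480,.489,.498):
    al=np.arange(.260,.365,.002); pt=px(c,[[*(k*Y+ac*X),.038] for k in al]).round().astype(int)
    print(ac,[(round(k*1000),*map(int,c['pixels'][v,u])) for k,(u,v) in zip(al,pt) if 0<=u<512 and 0<=v<384])
E
```

```text
t 17.45 pos [527.8  51.1  65.1] yaw -4.65 F [-0.9 -1.4  5.2] Ftool [-1.5 -0.8 -5.2] M [-0.191  0.175  0.034] q6 1.595 w 0.0234 g 61.7 eff6 0.069
watch_case 0.84 [268.   0. 344.  68.] along 0.3005 0.3334 across 0.4698 0.507
sliding_jaw 0.98 [247.  58. 329. 170.] along 0.2483 0.3011 across 0.4701 0.5064
0.48 [(260, 230, 227, 218), (262, 226, 223, 215), (264, 224, 220, 211), (266, 215, 212, 201), (268, 216, 213, 201), (270, 213, 210, 198), (272, 216, 213, 205), (274, 234, 231, 222), (276, 230, 225, 216), (278, 234, 231, 224), (280, 228, 224, 215), (282, 228, 225, 216), (284, 232, 230, 222), (286, 248, 248, 248), (288, 247, 247, 247), (290, 247, 247, 247), (292, 247, 247, 247), (294, 248, 249, 249), (296, 222, 218, 204), (298, 247, 247, 247), (300, 247, 247, 247), (302, 182, 181, 168), (304, 252, 251, 250), (306, 242, 242, 235), (308, 143, 140, 134), (310, 135, 135, 129), (312, 131, 128, 119), (314, 132, 129, 125), (316, 129, 124, 118), (318, 127, 123, 118), (320, 125, 120, 115), (322, 125, 121, 115), (324, 123, 120, 114), (326, 123, 116, 109), (328, 121, 115, 109)]
0.489 [(260, 232, 233
[... 897 characters left out ...]
70, 247, 246, 244), (272, 247, 246, 244), (274, 247, 246, 244), (276, 247, 246, 244), (278, 247, 247, 245), (280, 247, 247, 245), (282, 247, 247, 245), (284, 247, 247, 246), (286, 248, 248, 248), (288, 247, 247, 247), (290, 247, 247, 247), (292, 247, 247, 247), (294, 248, 248, 249), (296, 248, 247, 158), (298, 247, 247, 247), (300, 247, 247, 247), (302, 247, 247, 247), (304, 246, 246, 244), (306, 253, 254, 254), (308, 145, 141, 137), (310, 252, 253, 254), (312, 136, 131, 126), (314, 133, 130, 125), (316, 134, 126, 123), (318, 130, 123, 119), (320, 126, 120, 115), (322, 125, 120, 114), (324, 120, 116, 112), (326, 117, 111, 108), (328, 114, 108, 101), (330, 106, 102, 95), (332, 112, 109, 105)]
```

```bash
cat >> h.py <<'E'
def rect(c):
    "top view of plane z=.038 along vice axis, 0.2 mm/px; rows: along .25...34, cols: across .465...513"
    a=np.radians(72.7);Y=np.array([np.cos(a),np.sin(a)]);X=np.array([Y[1],-Y[0]])
    al,ac=np.meshgrid(np.arange(.24,.345,.0002),np.arange(.465,.513,.0002),indexing='ij')
    P=np.dstack([al[...,None]*Y+ac[...,None]*X,np.full(al.shape,.038)]).reshape(-1,3)
    m=px(c,P).reshape(*al.shape,2).astype(np.float32)
    return cv2.cvtColor(cv2.remap(c['pixels'],m[...,0],m[...,1],1),cv2.COLOR_RGB2GRAY)
def look(prev=None,name=None):
    "dial centre (along mm, across mm) and jaw face motion relative to prev rectified image"
    feel(); g=rect(cam('wrist'))
    h=cv2.HoughCircles(cv2.GaussianBlur(g,(5,5),0),cv2.HOUGH_GRADIENT,1,200,param1=100,param2=10,minRadius=70,maxRadius=102)
    h=None if h is None else h[0][:2]; 
    if h is not None: print('circle',[(round(240+y*.2,2),round(465+x*.2,2),round(r*.2,2)) for x,y,r in h])
    if prev:
        p=np.load(prev)
        for n,(a,b) in dict(jaw=(130,290),case=(320,470)).items():
            T=p[a:b,40:200]; r=cv2.matchTemplate(g,T,cv2.TM_CCOEFF_NORMED); _,v,_,(x,y)=cv2.minMaxLoc(r)
            col=r[max(y-1,0):y+2,x]; s=0 if len(col)<3 else .5*(col[0]-col[2])/(col[0]-2*col[1]+col[2])
            print(n,'moved %.2f mm, across %.2f, score %.2f'%((y+s-a)*.2,(x-40)*.2,v))
    if name: np.save(name,g)
E
python3 -c "
from h import *
look(None,'r0.npy'); look('r0.npy')
for n,yaw in (('w6',95),('w8',-4.7)):
    i=cv2.imread('pics/%s.png'%n).astype(int)[180:300,220:290]; ys,xs=np.nonzero((i[...,2]-i[...,1]>60)&(i[...,2]-i[...,0]>60)); P=np.c_[xs,ys].astype(np.float32); print(n,len(P),cv2.fitLine(P,2,0,.01,.01).ravel() if len(P)>3 else '')
"
```

```text
t 17.60 pos [527.8  51.2  65.1] yaw -4.64 F [-0.8 -1.8  5.3] Ftool [-1.8 -0.6 -5.3] M [-0.18   0.237  0.025] q6 1.595 w 0.0234 g 61.7 eff6 -0.010
circle [(np.float32(320.3), np.float32(488.7), np.float32(16.62)), (np.float32(277.5), np.float32(488.1), np.float32(18.92))]
t 17.65 pos [527.8  51.2  65.1] yaw -4.64 F [-0.2 -1.5  5.9] Ftool [-1.5 -0.1 -5.9] M [-0.199  0.228 -0.04 ] q6 1.595 w 0.0233 g 61.7 eff6 -0.011
circle [(np.float32(320.1), np.float32(488.5), np.float32(16.5)), (np.float32(278.3), np.float32(479.5), np.float32(16.28))]
jaw moved -0.01 mm, across 0.00, score 1.00
case moved -0.01 mm, across 0.00, score 1.00
w6 20 [ 0.36780143 -0.92990434 37.75       26.1       ]
w8 54 [ 0.4010178 -0.9160702 43.296295  82.03704  ]
```

{"name": "drive_tool", "arguments": {"steps": "0 0 0 0 0 2 0.2;0 0 0 0 0 2 0.2"}}

```text
clock: 17.9
ee_pos: [0.5278, 0.0511, 0.0652]
ee_rot: [0.759, 0.651, -0.0, 0.0]
wrist_force: [-0.1, -1.7, 5.2]
gripper_width: 0.0233
grip_force: 61.7
```

```bash
python3 -c "
from h import *
feel();look('r0.npy','r1.npy');feel()"
```

```text
t 17.90 pos [527.8  51.1  65.2] yaw -8.71 F [-0.1 -1.7  5.2] Ftool [-1.7  0.2 -5.2] M [-0.266  0.266  0.257] q6 1.666 w 0.0233 g 61.7 eff6 -0.541
t 17.90 pos [527.8  51.1  65.2] yaw -8.71 F [-0.1 -1.7  5.2] Ftool [-1.7  0.2 -5.2] M [-0.266  0.266  0.257] q6 1.666 w 0.0233 g 61.7 eff6 -0.541
circle [(np.float32(320.3), np.float32(488.5), np.float32(16.04)), (np.float32(278.1), np.float32(492.5), np.float32(18.7))]
jaw moved 0.54 mm, across 0.40, score 0.94
case moved 0.49 mm, across 0.00, score 0.82
t 17.95 pos [527.8  51.2  65.1] yaw -8.84 F [-1.1 -1.6  6.8] Ftool [-1.8 -0.8 -6.8] M [-0.156  0.236  0.15 ] q6 1.668 w 0.0233 g 61.7 eff6 -0.281
```

{"name": "drive_tool", "arguments": {"steps": "0 0 0 0 0 2 0.2;0 0 0 0 0 3 0.2"}}

```text
clock: 18.15
ee_pos: [0.5278, 0.0512, 0.0651]
ee_rot: [0.786, 0.618, -0.0, 0.0]
wrist_force: [-1.2, -2.3, 6.4]
gripper_width: 0.0235
grip_force: 61.7
```

```bash
python3 -c "
from h import *
look('r1.npy','r2.npy');feel()"
```

```text
t 18.15 pos [527.8  51.2  65.1] yaw -13.71 F [-1.2 -2.3  6.4] Ftool [-2.5 -0.6 -6.4] M [-0.236  0.274  0.256] q6 1.753 w 0.0235 g 61.7 eff6 -1.142
circle [(np.float32(320.9), np.float32(488.3), np.float32(16.46)), (np.float32(278.9), np.float32(477.5), np.float32(18.28))]
jaw moved 0.46 mm, across 0.40, score 0.92
case moved 0.10 mm, across 0.00, score 0.89
t 18.20 pos [527.7  51.2  65.1] yaw -13.94 F [-0.8 -1.4  6.7] Ftool [-1.5 -0.4 -6.7] M [-0.291  0.299  0.122] q6 1.757 w 0.0235 g 61.7 eff6 -0.569
```

{"name": "drive_tool", "arguments": {"steps": "0 0 0 0 0 2 0.2;0 0 0 0 0 3 0.2"}}

```text
clock: 18.4
ee_pos: [0.5277, 0.0512, 0.0651]
ee_rot: [0.813, 0.583, -0.0, 0.0]
wrist_force: [-1.1, -1.4, 6.5]
gripper_width: 0.0233
grip_force: 61.7
```

```bash
python3 -c "
from h import *
look('r2.npy','r3.npy');feel()"
```

```text
t 18.40 pos [527.7  51.2  65.1] yaw -18.70 F [-1.1 -1.4  6.5] Ftool [-1.6 -0.6 -6.5] M [-0.202  0.341  0.338] q6 1.840 w 0.0233 g 61.7 eff6 -1.082
circle [(np.float32(321.5), np.float32(488.3), np.float32(16.82)), (np.float32(267.1), np.float32(491.7), np.float32(16.5))]
jaw moved 0.53 mm, across 0.40, score 0.93
case moved 0.08 mm, across 0.00, score 0.95
t 18.45 pos [527.7  51.2  65.1] yaw -18.94 F [-1.9 -1.5  6.2] Ftool [-2.  -1.3 -6.2] M [-0.219  0.267  0.227] q6 1.844 w 0.0235 g 61.7 eff6 -0.515
```

```bash
python3 -c "
from h import *
m=[]
for i in range(10):
    cam('top'); s=monitor.get_state(); m.append(float(s['torque'][2]))
print(np.round(m,3),np.mean(m)); look('r3.npy')"
```

```text
[0.095 0.125 0.076 0.044 0.079 0.023 0.06  0.031 0.053 0.087] 0.06737081817858839
t 18.95 pos [527.7  51.2  65.2] yaw -18.64 F [-2.  -1.6  7.2] Ftool [-2.2 -1.4 -7.2] M [-0.205  0.289  0.087] q6 1.839 w 0.0235 g 61.7 eff6 0.082
circle [(np.float32(321.3), np.float32(488.3), np.float32(16.7)), (np.float32(268.3), np.float32(489.5), np.float32(14.26))]
jaw moved 0.00 mm, across 0.00, score 0.99
case moved -0.01 mm, across 0.00, score 1.00
```

{"name": "drive_tool", "arguments": {"steps": "0 0 0 0 0 2 0.2"}}

```text
clock: 19.1
ee_pos: [0.5277, 0.0512, 0.0651]
ee_rot: [0.822, 0.569, -0.0, 0.0]
wrist_force: [-2.2, -1.8, 5.8]
gripper_width: 0.0233
grip_force: 61.7
```

```bash
python3 -c "
from h import *
look('r3.npy','r4.npy');feel()"
```

```text
t 19.10 pos [527.7  51.2  65.1] yaw -20.63 F [-2.2 -1.8  5.8] Ftool [-2.5 -1.4 -5.8] M [-0.208  0.357  0.402] q6 1.874 w 0.0233 g 61.7 eff6 -0.927
circle [(np.float32(321.1), np.float32(488.5), np.float32(16.54)), (np.float32(266.5), np.float32(480.5), np.float32(16.02))]
jaw moved 0.16 mm, across 0.20, score 0.97
case moved 0.03 mm, across 0.00, score 0.98
t 19.15 pos [527.7  51.2  65.1] yaw -20.82 F [-1.4 -1.   6.6] Ftool [-1.4 -0.9 -6.6] M [-0.247  0.304  0.27 ] q6 1.877 w 0.0234 g 61.7 eff6 -0.339
```

{"name": "drive_tool", "arguments": {"steps": "0 0 0 0 0 1 0.2"}}

```text
clock: 19.25
ee_pos: [0.5277, 0.0512, 0.0651]
ee_rot: [0.827, 0.562, -0.0, 0.0]
wrist_force: [-0.9, -1.2, 6.3]
gripper_width: 0.0235
grip_force: 61.7
```

```bash
python3 -c "
from h import *
look('r4.npy');feel()"
```

```text
t 19.25 pos [527.7  51.2  65.1] yaw -21.64 F [-0.9 -1.2  6.3] Ftool [-1.5 -0.4 -6.3] M [-0.176  0.32   0.402] q6 1.892 w 0.0235 g 61.7 eff6 -0.077
circle [(np.float32(320.9), np.float32(488.5), np.float32(16.22)), (np.float32(267.9), np.float32(491.3), np.float32(16.02))]
jaw moved 0.07 mm, across 0.00, score 0.98
case moved 0.05 mm, across 0.00, score 0.99
t 19.30 pos [527.7  51.2  65.1] yaw -21.72 F [-2.1 -1.5  6.5] Ftool [-2.1 -1.4 -6.5] M [-0.197  0.375  0.284] q6 1.893 w 0.0235 g 61.7 eff6 0.066
```

Torque (0.40 N m, against about 0.24 free) and pad compression since the case stopped both give about 15–16 N. Release and withdraw.

{"name": "drive_tool", "arguments": {"steps": "0 0 0 0 0 0 0.2;0 0 0 0 0 0 0.3;0 0 0 0 0 0 0.4;0 0 0 0 0 0 0.5;0 0 0 0 0 0 0.6;0 0 0 0 0 0 0.6;0 0 -0.02 0 0 0 0.6;0 0 -0.04 0 0 0 0.6;0 0 -0.03 0 0 0 0.6;0 0 0 0 0 0 0.6"}}

```text
clock: 20.3
ee_pos: [0.5296, 0.0512, 0.1585]
ee_rot: [0.828, 0.561, 0.002, 0.002]
wrist_force: [0.3, 0.0, -0.3]
gripper_width: 0.0513
grip_force: 0.0
```

```bash
python3 -c "
from h import *
look(None)
a=np.radians(72.7);Y=np.array([np.cos(a),np.sin(a)]);X=np.array([Y[1],-Y[0]])
c=cam('wrist'); save(c,'w9.png')
for o,z in [('watch_case',.039),('sliding_jaw',.037),('coarse_jaw',.037),('coarse_ring',.059)]:
  for d in nets.masks_of('wrist',o)[:1]:
    ct=max(cv2.findContours(d['mask'].astype(np.uint8),0,2)[0],key=cv2.contourArea)
    P=w(c,ct.reshape(-1,2),z)[:,:2]; A=P@Y;B=P@X
    print(o,round(d['conf'],2),np.round(d['bbox']),'along',A.min().round(4),A.max().round(4),'across',B.min().round(4),B.max().round(4))
i=c['pixels'].astype(int); ys,xs=np.nonzero((i[...,0]-i[...,2]>110)&(i[...,1]-i[...,2]>60)); P=w(c,np.c_[xs,ys],.059)[:,:2]; k=np.hypot(*(P-[.5278,.0512]).T)<.032; print('yellow now',P[k].mean(0),k.sum())
b=cv2.imread('pics/w6.png').astype(int)[...,::-1]; j=((b[...,0]-b[...,2]>110)&(b[...,1]-b[...,2]>60)); ys,xs=np.nonzero(j); s=(abs(xs-252)<20)&(abs(ys-175)<20); print('w6 px',xs[s].mean(),ys[s].mean(),s.sum())
from types import SimpleNamespace
T=np.eye(4);T[:3,:3]=Rn.from_quat([-.026,1,0,0]).as_matrix();T[:3,3]=[.5282,.054,.1357]
W=np.linalg.inv(T@np.array(c['T_tool_cam'])); c2=dict(c,R=W[:3,:3],t=W[:3,3]); print('yellow before',w(c2,(xs[s].mean(),ys[s].mean()),.059))
"
```

```text
t 20.30 pos [529.6  51.2 158.5] yaw -21.76 F [ 0.3  0.  -0.3] Ftool [0.1 0.3 0.3] M [-0.024 -0.01   0.042] q6 1.894 w 0.0513 g 0.0 eff6 0.004
circle [(np.float32(321.3), np.float32(488.5), np.float32(16.34)), (np.float32(268.9), np.float32(483.3), np.float32(17.14))]
watch_case 0.85 [219.  17. 267.  67.] along 0.302 0.3393 across 0.4697 0.5064
sliding_jaw 0.87 [222.  66. 270. 139.] along 0.2489 0.3026 across 0.4707 0.5062
coarse_jaw 0.84 [213.   2. 268.  19.] along 0.3376 0.3516 across 0.4675 0.5082
yellow now [0.50685563 0.0491411 ] 19
w6 px 251.72727272727272 175.0 11
yellow before [[0.50586722 0.04821111 0.059     ]]
```

```bash
python3 -c "
from h import *
print(ticket.job_done())"
```

```text
the job is handed in; nothing more can be done
None
```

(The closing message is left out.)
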